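# Pack out a gluing jig and hold the cork block flush

## Robot

A 6-joint arm with a two-finger parallel gripper is mounted at the origin on a cart in front of the work surface, level with it; the furniture and walls round the work are solid. World frame = base frame: x ahead of the robot, y to its left, z up, the work surface at z = 0. Lengths are in m, angles in rad, forces in N, time in s.
With the tool pointing down it reaches from about 0.15 to 0.775 m from the base axis. Payload 6.1 kg.
Tool frame: the origin (TCP) lies at the very end of the fingers, on their centre line; the grasp point (between the pads) lies 19 mm behind it; z points along the fingers, y is the line along which they close (so a half turn about z gives the same grasp; the last joint's range is limited). The gripper opens to 85 mm and grips with 20 to 120 N. Pads are 22 mm wide; open, the fingers measure 114 mm over their backs; the gripper's body (76 mm by 85 mm) begins 54 mm behind the grasp point. The pads swing forward as they close: fully open they stand 13 mm farther back than shut.
Start: joints at [1.236, 0.126, -0.04, 1.405, 0, 1.571], TCP at [0.172, 0.496, 0.231] pointing down, gripper open.
Joint ranges: [-2.72, 2.72], [-0.95, 1.95], [-1.27, 1.35], [-1.78, 2.02], [-1.46, 1.47], [-3.14, 3.14]. Speed limits (rad/s): [2.39, 2.39, 3.01, 3.14, 3.14, 3.14].

## Interface

Orientations are given as a rotation vector (axis times angle).
In Python, from plant import r gives the robot as it stands. The module is installed in compiled form; this text tells all that it offers.
- The arm moves only by the shell command python3 -m handwheel 'ROWS' [FORCE]. ROWS is JSON, one flat list of numbers, 7 for each row, row after row: the shift along the tool's x, y, z scaled (see below), then the turn, a rotation vector about the tool's x, y, z scaled (see below), then the opening, from 0 (shut) to 1 (fully open). A call has 1 to 12 rows; each row shifts and turns the commanded pose from where the row before left it, along the tool's axes as they then stand; what a row does not reach is not made up. The controller multiplies each number of a shift by 600 mm and each number of a turn by 180 degrees. A row lasts 1/10 s, in which the tool goes at most 50 mm and 8.59 degrees, less where a joint would pass 70% of its speed; a pose out of reach is approached as far as the arm can. A call with a number of a shift or a turn outside -1 to 1 is refused whole. A call with a gripper value outside its range is refused whole. The fingers move at their own pace and stop on an object; FORCE is the grip in N (left out, the last holds). Time passes only in rows, so rows that do not move let the fingers close. It gives the time, the measured TCP pose, the force, the opening and the grip force at its end, in the units of the state.
- r.observe(): the state, without advancing time (a new reading comes with each control period).
- r.grab_frame(name): name is "scene" or "top"; returns a dict with "image" (384x512x3 uint8, blue, green, red), "depth" (384x512 float32, m along the optical axis (not along the pixel's ray), 0 where there is no reading), "fx", "fy", "cx", "cy" (pixels), "dist" ([k1, k2, p1, p2, k3] as OpenCV has them; the pictures are not rectified), "extrinsics" (4x4, takes a point from camera to world coordinates). Camera axes: x right, y down, z forward; pixel columns grow to the right and rows downward; lengths in m; the calibration is good to about 2 mm. A picture is of the moment at which its call begins.
- r.finish_job(): hands the job in; it is judged then, once.
The state is a dict: "time_s": time; "joints": joint angles; "dq": joint speeds; "joint_efforts": joint torques, N m; "eef_pos": TCP position; "ee_rot": TCP orientation; "contact_force": force on the tool from outside, world axes, zero at the start; "wrist_torque": the same for the moment, N m; "gripper_width": finger opening in m; "grasp_force": force on a finger pad.
Only numpy, scipy, OpenCV 4.12 (cv2) and the standard library are available. Lean on these libraries where they do the work, as an engineer would, in place of code of your own. Each camera call takes 0.05 s, during which the arm holds its last target. There are 200 camera calls.

## Task

The cork sanding block lies loose between the two dark wooden stops of the gluing jig, and only one of the two gaps beside it is wide enough for the red-topped wooden spacer. Lower the spacer upright into that wide gap, down to the jig's base or nearly so, then slide it sideways so that it pushes the cork block flat and flush against the thick stop on the other side. Never put the spacer into the narrow gap, keep the cork block flat on the base, leave the other things on the table alone, and finish still gripping the spacer and pressing the block against the stop; do not let go.

Things in the scene. Friction and masses are not known exactly. Their poses are not given: they have to be found in the camera images.
- jig: Plywood base plate of the gluing jig, fixed to the table, 150 (x) x 130 (y) x 8 mm (z). Origin: centre of its underside, on the table. Its x axis runs across the gaps from one stop to the other; its y axis runs along the stops. It may be turned about the vertical.
- thick_stop: The thicker dark wooden stop, fixed on the base: 36 (x, across) x 110 (y) x 24 mm high. Origin: centre of its underside, 8 mm above the table; axes parallel to the jig's. It stands 46 mm from the jig's centre along the jig's +x or -x; the sides change from start to start. The gap between it and the cork block is too narrow (about 8 to 12 mm).
- thin_stop: The thinner dark wooden stop, fixed on the base: 14 (x, across) x 110 (y) x 24 mm high. Origin: centre of its underside, 8 mm above the table; axes parallel to the jig's. It stands 46 mm from the jig's centre, across from the thick stop. The gap between it and the cork block is the wide one (about 19 to 23 mm).
- cork_block: Cork sanding block, loose, 36 (x, across the gaps) x 106 (y, along the stops) x 24 mm high, 0.12 kg more or less, lying on the base between the stops, a little off-centre and slightly skewed. Origin: centre of its underside, 8 mm above the table. It slides easily.
- spacer: Wooden spacer, loose, upright on the table left of the jig: 14 (x, thickness, goes across the gap) x 40 (y, width, along the stops) x 70 mm high, top 21 mm red, lowest 4 mm stepped in 1.5 mm all round; 0.07 kg. Origin: centre of its underside. Standing in the gap it rises 46 mm above block and stops: grip it from above across its 14 mm with the fingers above them.
- beeswax: Yellow block of beeswax, 36 x 53 x 20 mm, loose bystander; origin: centre of its underside.
- crepe_block: White crepe rubber block, 30 x 60 x 16 mm, loose bystander; origin: centre of its underside.
- thread_spool: Spool of white thread with black ends, 48 mm across, 50 mm high, loose bystander; origin: centre of its underside.
Not all that is in view belongs to the job. What is meant by the spacer is not purple, and is the smaller of those in its own colour. What is shaped like the cork_block but blue is not meant.

How it is judged:
By the outcome, as a careful person would: the job done as asked, in the order asked, and still so for the second after the job is handed in, while the arm keeps its last pose, push and grip.
It also fails if it takes over 48 s, if anything falls off the work surface, if the arm or the gripper's body presses on something with over 40 N, if the wrist force passes 120 N, or if a joint passes its speed limit or range.

## Working session

There is one attempt and no reset: what is moved stays moved. The work goes in short steps, Python scripts to look and compute and a shell command to move; the robot and the scene stay as the last step left them, time stands still between calls to the robot, and variables do not carry over. Pictures are saved under pics/ and viewed, at most 10 in all, crops included, and the job is handed in when it is done.

```bash
mkdir -p pics; cat > h.py <<'E'
import numpy as np, cv2
from plant import r
from scipy.spatial.transform import Rotation as R
def grab(n,save=None):
    f=r.grab_frame(n)
    if save: cv2.imwrite('pics/'+save,f['image'])
    f['K']=np.array([[f['fx'],0,f['cx']],[0,f['fy'],f['cy']],[0,0,1.]])
    f['D']=np.array(f['dist'],float); f['T']=np.array(f['extrinsics']); return f
def ray(f,uv):
    p=cv2.undistortPoints(np.array(uv,float).reshape(-1,1,2),f['K'],f['D']).reshape(-1,2)
    d=np.c_[p,np.ones(len(p))]@f['T'][:3,:3].T
    return f['T'][:3,3],d
def onplane(f,uv,z):
    o,d=ray(f,uv); return o+d*((z-o[2])/d[:,2])[:,None]
def proj(f,P):
    Ti=np.linalg.inv(f['T']); q,_=cv2.projectPoints(np.array(P,float).reshape(-1,1,3),cv2.Rodrigues(Ti[:3,:3])[0],Ti[:3,3],f['K'],f['D']); return q.reshape(-1,2)
E
python3 - <<'E'
from h import *
for n in('scene','top'):
    f=grab(n,n+'1.png'); print(n,f['T'].round(3).tolist(),f['fx'])
s=r.observe(); print({k:np.round(v,3).tolist() for k,v in s.items()}); print(R.from_rotvec(s['ee_rot']).as_matrix().round(3))
E
```

```text
scene [[0.444, -0.598, 0.667, -0.372], [-0.896, -0.29, 0.336, -0.465], [-0.007, -0.747, -0.665, 0.907], [0.0, 0.0, 0.0, 1.0]] 411.567522480815
top [[-0.007, -0.999, 0.051, 0.427], [-1.0, 0.008, 0.014, -0.06], [-0.015, -0.051, -0.999, 1.053], [0.0, 0.0, 0.0, 1.0]] 366.1965879590386
{'time_s': 0.1, 'joints': [1.236, 0.126, -0.041, 1.405, 0.0, 1.571], 'dq': [0.002, -0.001, 0.002, 0.002, -0.0, -0.0], 'joint_efforts': [-0.001, -43.69, 35.361, 0.013, -0.0, -0.0], 'eef_pos': [0.172, 0.496, 0.231], 'ee_rot': [-0.523, -3.097, 0.002], 'contact_force': [0.069, 1.765, -0.464], 'wrist_torque': [0.033, -0.049, -0.012], 'grasp_force': 0.0, 'gripper_width': 0.085}
[[-0.944  0.329 -0.   ]
 [ 0.329  0.944 -0.001]
 [ 0.    -0.001 -1.   ]]
```

View pics/top1.png

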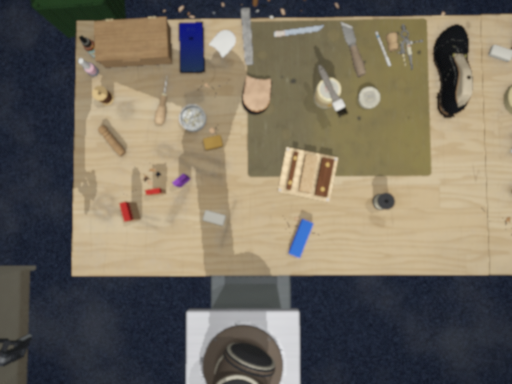

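View pics/scene1.png

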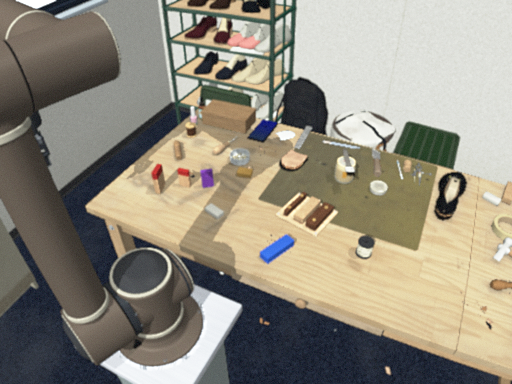

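```bash
python3 - <<'E'
from h import *
a=cv2.imread('pics/top1.png'); b=cv2.imread('pics/scene1.png')
u=lambda im,x,y,w,h:cv2.resize(im[y:y+h,x:x+w],(400,300),interpolation=cv2.INTER_CUBIC)
cv2.imwrite('pics/z.png',np.vstack([np.hstack([u(a,90,140,120,90),u(a,260,140,100,75)]),np.hstack([u(b,140,150,100,75),u(b,260,175,100,75)])]))
E
```

```text
(no output)
```

View pics/z.png

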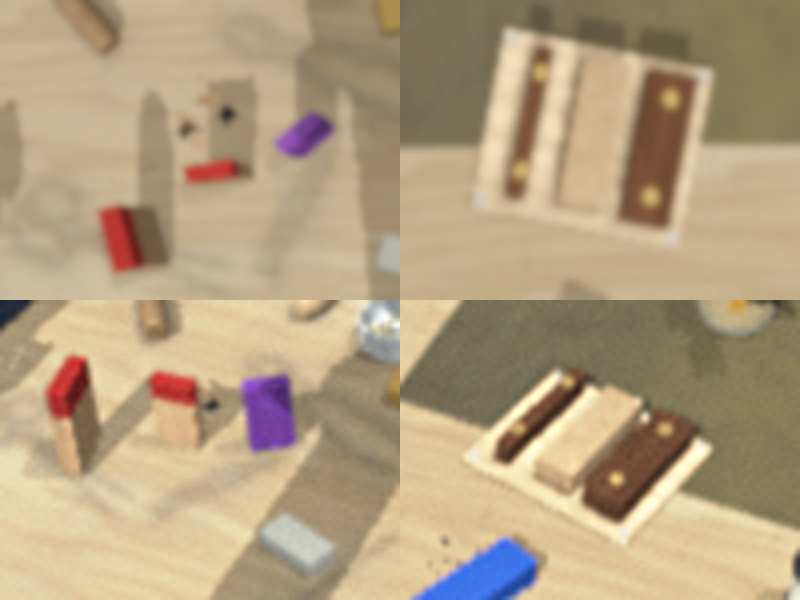

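```bash
cat >> h.py <<'E'
def cloud(f,m):
    v,u=np.nonzero(m); d=f['depth'][v,u]; k=d>0; u,v,d=u[k],v[k],d[k]
    p=cv2.undistortPoints(np.c_[u,v].astype(float).reshape(-1,1,2),f['K'],f['D']).reshape(-1,2)
    return np.c_[p*d[:,None],d]@f['T'][:3,:3].T+f['T'][:3,3]
def box(m,off=0):
    m=m.astype(np.uint8); c=max(cv2.findContours(m,0,1)[0],key=cv2.contourArea); return c
def redmask(f):
    h=cv2.cvtColor(f['image'],cv2.COLOR_BGR2HSV); return ((h[...,0]<8)|(h[...,0]>172))&(h[...,1]>150)&(h[...,2]>90)
def win(m,x0,y0,x1,y1):
    w=np.zeros_like(m); w[y0:y1,x0:x1]=m[y0:y1,x0:x1]; return w
def rect(P):
    (c,s,a)=cv2.minAreaRect((P[:,:2]*1000).astype(np.float32)); return np.round(c,1),np.round(s,1),round(a,1)
E
python3 - <<'E'
from h import *
for n,w,wj in(('top',(140,180,165,200),(272,140,345,205)),('scene',(170,160,196,190),(265,185,345,240))):
    f=grab(n); m=win(redmask(f),*w); P=cloud(f,m)
    print(n,m.sum(),'z pct',np.percentile(P[:,2],[5,50,95]).round(4), rect(onplane(f,np.argwhere(m)[:,::-1],.07)), 'cloud',rect(P), 'hi',rect(P[P[:,2]>.062]),(P[:,2]>.062).sum())
    h=cv2.cvtColor(f['image'],cv2.COLOR_BGR2HSV)
    C=cloud(f,win(np.ones(h.shape[:2],bool),*wj)); print(np.histogram(C[:,2],np.arange(-.01,.05,.004)))
    d=win((h[...,2]<135)&((h[...,0]<13)|(h[...,0]>170))&(h[...,1]>70),*wj)
    for c in cv2.findContours(d.astype(np.uint8),0,1)[0]:
        if cv2.contourArea(c)>40: print('stop',rect(onplane(f,c.reshape(-1,2),.032)))
    P=C[(C[:,2]>.024)&(C[:,2]<.045)]
    print('high pts',rect(P))
    v,u=np.mgrid[:384,:512]
    print([h[y,x].tolist() for x,y in((309,172),(297,185),(325,180),(320,165),(293,170))] if n=='top' else '')
E
```

```text
top 62 z pct [0.0612 0.0705 0.0731] (array([488. , 237.4]), array([38. , 10.8]), 89.6) cloud (array([487.5, 238.5]), array([11.4, 35.6]), 3.4) hi (array([487.9, 238.4]), array([11.1, 35.5]), 0.1) 58
(array([   0,  112, 1207, 1053,  830,  265,   27,   13,   17,  130,  821,
        255,    2,    0]), array([-0.01 , -0.006, -0.002,  0.002,  0.006,  0.01 ,  0.014,  0.018,
        0.022,  0.026,  0.03 ,  0.034,  0.038,  0.042,  0.046]))
stop (array([ 527. , -229.9]), array([ 29.5, 102.3]), 77.9)
high pts (array([ 534.1, -192.2]), array([119.9, 110.4]), 78.0)
[[18, 80, 208], [18, 67, 216], [12, 142, 117], [15, 104, 118], [13, 123, 137]]
scene 64 z pct [0.0519 0.0654 0.0703] (array([477. , 230.8]), array([27.2, 47.3]), 4.7) cloud (array([485. , 238.2]), array([13.4, 40.1]), 3.5) hi (array([485. , 238.1]), array([13.4, 39.9]), 3.5) 38
(array([   5,  431, 1901,  702,  321,   77,   59,   88,   94,  241,  431,
         38,    0,    0]), array([-0.01 , -0.006, -0.002,  0.002,  0.006,  0.01 ,  0.014,  0.018,
        0.022,  0.026,  0.03 ,  0.034,  0.038,  0.042,  0.046]))
stop (array([ 517.2, -234.2]), array([ 40.4, 123.2]), 77.5)
stop (array([ 535. , -147.2]), array([ 17.1, 119.6]), 77.1)
high pts (array([ 492.3, -184.3]), array([120., 202.]), 77.9)
```

```bash
cat > jig.py <<'E'
from h import *
C=np.array([.5353,-.1868]); th=np.deg2rad(77.9)
ex=np.array([np.cos(th),np.sin(th)]); ey=np.array([-ex[1],ex[0]])  # ex: thick->thin
def patch(f,z,s,t):
    S,Tt=np.meshgrid(s,t); P=C+S[...,None]*ex+Tt[...,None]*ey
    q=proj(f,np.dstack([P,np.full(S.shape,z)]).reshape(-1,3)).reshape(*S.shape,2).astype(np.float32)
    return cv2.remap(f['image'],q[...,0],q[...,1],cv2.INTER_LINEAR)
E
python3 - <<'E'
from jig import *
s=np.arange(-.085,.086,.0005);t=np.arange(-.075,.076,.0005); out=[]
for n in('top','scene'):
    f=grab(n); out.append(cv2.resize(patch(f,.032,s,t)[::-1],(400,340)))
    for z,t0,t1 in((.032,-.045,-.02),(.032,-.02,.02),(.032,.02,.045),(.008,-.045,.045)):
        p=patch(f,z,np.arange(-.08,.0805,.001),np.arange(t0,t1,.001)).astype(float).mean((0,2)); p=cv2.GaussianBlur(p.reshape(1,-1),(0,0),1).ravel()
        g=np.gradient(p); k=[i for i in range(1,len(g)-1) if abs(g[i])>3 and abs(g[i])>=abs(g[i-1]) and abs(g[i])>abs(g[i+1])]
        print(n,z,t0,[(i-80,round(g[i],1)) for i in k])
    tt=np.arange(-.075,.0755,.001); p=patch(f,.008,np.arange(-.02,.02,.001),tt).astype(float).mean((1,2)); 
    g=np.gradient(p); print('t',[(round(tt[i]*1e3),round(g[i],1)) for i in range(1,len(g)-1) if abs(g[i])>3 and abs(g[i])>=abs(g[i-1]) and abs(g[i])>abs(g[i+1])])
    P=cloud(f,win(np.ones(f['depth'].shape,bool),*((146,170,168,187) if n=='top' else (185,160,205,185)))); print('clutter z',np.percentile(P[:,2],[50,90,97,100]).round(3)); Q=P[P[:,2]>.012]; print(Q[:,:2].min(0).round(3),Q[:,:2].max(0).round(3),len(Q)) if len(Q) else 0
cv2.imwrite('pics/p.png',np.hstack(out))
E
```

```text
top 0.032 -0.045 [(-72, np.float64(11.3)), (-62, np.float64(-14.2)), (-51, np.float64(5.4)), (-41, np.float64(-5.5)), (-25, np.float64(11.8)), (17, np.float64(-5.2)), (24, np.float64(8.9)), (40, np.float64(-10.7)), (57, np.float64(11.0)), (77, np.float64(-13.9))]
top 0.032 -0.02 [(-72, np.float64(4.8)), (-62, np.float64(-14.6)), (-24, np.float64(11.1)), (16, np.float64(-5.6)), (24, np.float64(8.8)), (41, np.float64(-14.2)), (56, np.float64(11.1)), (77, np.float64(-13.2))]
top 0.032 0.02 [(-72, np.float64(4.5)), (-62, np.float64(-15.2)), (-51, np.float64(5.8)), (-41, np.float64(-5.1)), (-25, np.float64(11.9)), (16, np.float64(-5.3)), (23, np.float64(8.1)), (40, np.float64(-10.3)), (57, np.float64(10.0)), (75, np.float64(-7.0))]
top 0.008 -0.045 [(-76, np.float64(6.1)), (-66, np.float64(-14.3)), (-55, np.float64(3.2)), (-44, np.float64(-3.0)), (-28, np.float64(11.2)), (14, np.float64(-5.3)), (22, np.float64(8.3)), (39, np.float64(-11.8)), (56, np.float64(10.3)), (76, np.float64(-11.0))]
t [(-68, np.float64(11.5)), (52, np.float64(4.2)), (64, np.float64(-3.6))]
clutter z [0.001 0.004 0.
[... 459 characters left out ...]
(-24.9)), (37, np.float64(5.7)), (50, np.float64(21.1)), (61, np.float64(-19.9))]
scene 0.032 0.02 [(-73, np.float64(-26.2)), (-64, np.float64(5.1)), (-51, np.float64(8.0)), (-42, np.float64(-6.9)), (-19, np.float64(12.0)), (17, np.float64(4.3)), (28, np.float64(-25.5)), (38, np.float64(10.0)), (51, np.float64(15.9)), (61, np.float64(-19.1))]
scene 0.008 -0.045 [(-77, np.float64(11.5)), (-62, np.float64(-25.1)), (-53, np.float64(4.3)), (-6, np.float64(9.9)), (28, np.float64(4.1)), (41, np.float64(-24.8)), (51, np.float64(6.5)), (64, np.float64(18.0)), (75, np.float64(-16.3))]
t [(52, np.float64(8.7)), (67, np.float64(-5.6))]
clutter z [0.001 0.056 0.069 0.073]
[0.476 0.168] [0.516 0.233] 139
```

View pics/p.png

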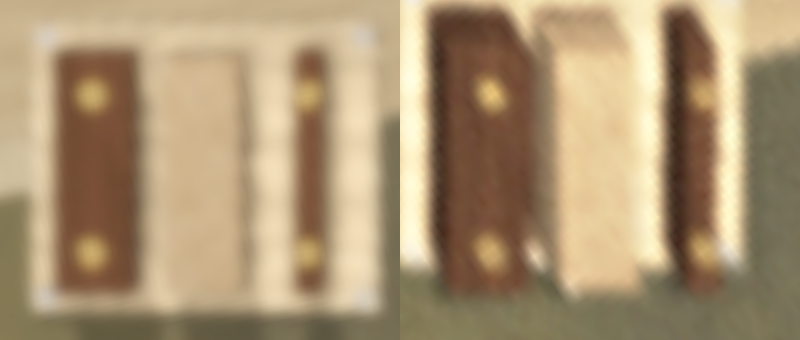

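The top view shows the big red-topped decoy at (127,211) and the smaller spacer at (153,190). The jig sits at (309,173), with its thin stop and the wide gap on the left (+y). Next I turn and travel to above the spacer.

```bash
python3 -m handwheel '[0,0,0,0,0,0.0467,0.6,0,0,0,0,0,0.0467,0.6,0,0,0,0,0,0.0467,0.6,0,0,0,0,0,0.0467,0.6,0,0,0,0,0,0.0467,0.6,0,0,0,0,0,0.0467,0.6,0,0,0,0,0,0.0467,0.6,0,0,0,0,0,0.0467,0.6]' 30
python3 -m handwheel '[-0.0384,0.0415,0,0,0,0,0.6,-0.0384,0.0415,0,0,0,0,0.6,-0.0384,0.0415,0,0,0,0,0.6,-0.0384,0.0415,0,0,0,0,0.6,-0.0384,0.0415,0,0,0,0,0.6,-0.0384,0.0415,0,0,0,0,0.6,-0.0384,0.0415,0,0,0,0,0.6,-0.0384,0.0415,0,0,0,0,0.6,-0.0384,0.0415,0,0,0,0,0.6,-0.0384,0.0415,0,0,0,0,0.6,-0.0384,0.0415,0,0,0,0,0.6,-0.0384,0.0415,0,0,0,0,0.6]'
cat > st.py <<'E'
from h import *
s=r.observe(); M=R.from_rotvec(s['ee_rot']).as_matrix()
print({k:np.round(s[k],4).tolist() for k in('time_s','joints','eef_pos','contact_force','wrist_torque','gripper_width','grasp_force')},'yaw_y',np.degrees(np.arctan2(M[1,1],M[0,1])).round(2),'tilt',M[:2,2].round(4))
E
python3 st.py
```

```text
time_s: 1.1
eef_pos: [0.1725, 0.4958, 0.2312]
ee_rot: [2.158, 2.283, -0.0]
contact_force: [0.2, -0.3, -1.2]
gripper_width: 0.0509
grasp_force: 0.0
time_s: 2.3
eef_pos: [0.4889, 0.2374, 0.2313]
ee_rot: [-2.151, -2.289, -0.0]
contact_force: [0.8, 1.1, 1.0]
gripper_width: 0.0514
grasp_force: 0.0
{'time_s': 2.3, 'joints': [0.4521, 0.161, 0.0015, 1.4112, 0.0, 1.9606], 'eef_pos': [0.4889, 0.2374, 0.2313], 'contact_force': [0.8238, 1.1303, 1.0203], 'wrist_torque': [0.0607, -0.0208, -0.0239], 'gripper_width': 0.0514, 'grasp_force': 0.0} yaw_y 3.57 tilt [0.0001 0.0001]
```

```bash
python3 -m handwheel '[0,0,0.065,0,0,0,0.6,0,0,0.065,0,0,0,0.6,0,0,0.065,0,0,0,0.6,0,0,0.065,0,0,0,0.6,0,0,0.035,0,0,0,0.6,0,0,0.03,0,0,0,0.6]'
python3 st.py; python3 - <<'E'
from h import *
f=grab('scene','s2.png'); g=grab('top'); u=lambda im,x,y,w,h:cv2.resize(im[y:y+h,x:x+w],(400,300),interpolation=cv2.INTER_CUBIC)
cv2.imwrite('pics/z2.png',np.hstack([u(f['image'],130,120,120,90),u(g['image'],90,140,120,90)]))
E
```

```text
time_s: 2.9
eef_pos: [0.487, 0.238, 0.0343]
ee_rot: [-2.151, -2.289, 0.003]
contact_force: [0.6, 0.4, -0.4]
gripper_width: 0.0515
grasp_force: 0.0
{'time_s': 2.9, 'joints': [0.4546, 0.233, -0.3514, 0.9887, -0.0, 1.9631], 'eef_pos': [0.487, 0.238, 0.0343], 'contact_force': [0.5535, 0.4061, -0.429], 'wrist_torque': [-0.0244, 0.003, -0.0187], 'gripper_width': 0.0515, 'grasp_force': 0.0} yaw_y 3.57 tilt [-0.0021 -0.001 ]
```

View pics/z2.png

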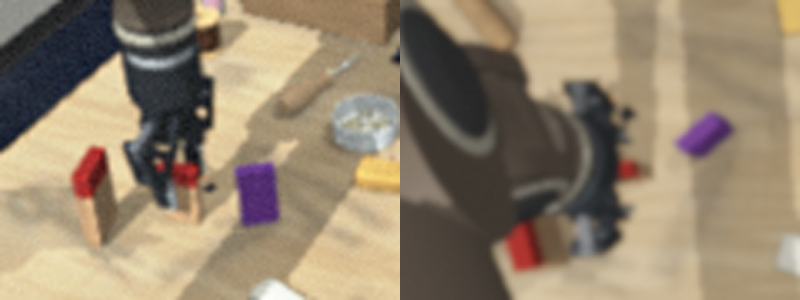

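The fingers straddle the small spacer at about (185,180) in the crop, clear of the decoy. I'll close on it and lift.

```bash
python3 -m handwheel '[0,0,0,0,0,0,0,0,0,0,0,0,0,0,0,0,0,0,0,0,0,0,0,0,0,0,0,0,0,0,0,0,0,0,0,0,0,0,0,0,0,0]' 60
python3 st.py
python3 -m handwheel '[0,0,-0.05,0,0,0,0,0,0,-0.08,0,0,0,0,0,0,-0.07,0,0,0,0,0,0,-0.0,0,0,0,0]'; python3 st.py
```

```text
time_s: 3.6
eef_pos: [0.4889, 0.239, 0.0378]
ee_rot: [2.15, 2.289, 0.004]
contact_force: [-0.5, -0.2, 7.1]
gripper_width: 0.0127
grasp_force: 59.0
{'time_s': 3.6, 'joints': [0.4547, 0.2301, -0.3467, 0.9911, -0.0, 1.9631], 'eef_pos': [0.4889, 0.239, 0.0378], 'contact_force': [-0.5079, -0.213, 7.1344], 'wrist_torque': [-0.0316, 0.0452, 0.0468], 'gripper_width': 0.0127, 'grasp_force': 59.028} yaw_y 3.57 tilt [0.0026 0.0013]
time_s: 4.0
eef_pos: [0.4907, 0.2398, 0.1629]
ee_rot: [2.149, 2.287, 0.015]
contact_force: [1.2, 0.6, 0.3]
gripper_width: 0.0132
grasp_force: 58.6
{'time_s': 4.0, 'joints': [0.4547, 0.1652, -0.1433, 1.2521, -0.0, 1.9632], 'eef_pos': [0.4907, 0.2398, 0.1629], 'contact_force': [1.1862, 0.6079, 0.301], 'wrist_torque': [0.0359, -0.052, 0.0182], 'gripper_width': 0.0132, 'grasp_force': 58.6364} yaw_y 3.57 tilt [0.0092 0.0045]
```

```bash
python3 -m handwheel '[0,0,0,0,0,-0.0459,0,0,0,0,0,0,-0.0459,0,0,0,0,0,0,-0.0459,0,0,0,0,0,0,-0.0459,0,0,0,0,0,0,-0.0459,0,0,0,0,0,0,-0.0459,0,0,0,0,0,0,-0.0459,0,0,0,0,0,0,-0.0459,0,0,0,0,0,0,-0.0459,0]'
python3 -m handwheel '[-0.0188,-0.0524,0,0,0,0,0,-0.0188,-0.0524,0,0,0,0,0,-0.0188,-0.0524,0,0,0,0,0,-0.0188,-0.0524,0,0,0,0,0,-0.0188,-0.0524,0,0,0,0,0,-0.0188,-0.0524,0,0,0,0,0,-0.0188,-0.0524,0,0,0,0,0,-0.0188,-0.0524,0,0,0,0,0,-0.0188,-0.0524,0,0,0,0,0,-0.0188,-0.0524,0,0,0,0,0,-0.0188,-0.0524,0,0,0,0,0,-0.0188,-0.0524,0,0,0,0,0]'
python3 -m handwheel '[0,0,0,0,0,0,0,0,0,0,0,0,0,0]'; python3 st.py
```

```text
time_s: 4.9
eef_pos: [0.4876, 0.2383, 0.1556]
ee_rot: [-0.321, -3.124, 0.001]
contact_force: [0.3, -1.0, -0.6]
gripper_width: 0.0133
grasp_force: 58.6
time_s: 6.1
eef_pos: [0.5411, -0.1601, 0.1557]
ee_rot: [-0.33, -3.124, -0.0]
contact_force: [1.0, -0.1, -0.5]
gripper_width: 0.013
grasp_force: 58.7
time_s: 6.3
eef_pos: [0.5409, -0.1592, 0.1555]
ee_rot: [-0.333, -3.123, -0.001]
contact_force: [0.3, 0.1, -0.6]
gripper_width: 0.0134
grasp_force: 58.7
{'time_s': 6.3, 'joints': [-0.2863, 0.2098, -0.1051, 1.2572, 0.0004, -0.074], 'eef_pos': [0.5409, -0.1592, 0.1555], 'contact_force': [0.3391, 0.0526, -0.6202], 'wrist_torque': [0.0247, 0.0222, -0.0687], 'gripper_width': 0.0134, 'grasp_force': 58.7304} yaw_y 77.83 tilt [-0.0012  0.0007]
```

```bash
python3 -m handwheel '[0,0,0.04,0,0,0,0,0,0,0.04,0,0,0,0,0,0,0.04,0,0,0,0,0,0,0,0,0,0,0,0,0,0,0,0,0,0]'; python3 st.py
cat > look.py <<'E'
import sys
from jig import *
f=grab('scene'); g=grab('top'); u=lambda im,x,y,w,h:cv2.resize(im[y:y+h,x:x+w],(400,300),interpolation=cv2.INTER_CUBIC)
cv2.imwrite('pics/'+sys.argv[1],np.hstack([u(f['image'],255,145,112,84),u(g['image'],250,130,112,84)]))
for n,q in(('scene',f),('top',g)):
    m=win(redmask(q),260,120,350,230); P=cloud(q,m)
    if len(P)>3:
        o=P[:,:2]-C; print(n,len(P),'s',np.percentile(o@ex,[2,50,98]).round(4),'t',np.percentile(o@ey,[2,50,98]).round(4),'z',np.percentile(P[:,2],[2,98]).round(4))
E
python3 look.py l1.png
```

```text
time_s: 6.8
eef_pos: [0.5411, -0.1577, 0.0845]
ee_rot: [-0.328, -3.123, -0.001]
contact_force: [-0.7, -0.9, -0.2]
gripper_width: 0.013
grasp_force: 58.7
{'time_s': 6.8, 'joints': [-0.2837, 0.2377, -0.2288, 1.1054, 0.0002, -0.0743], 'eef_pos': [0.5411, -0.1577, 0.0845], 'contact_force': [-0.7116, -0.9136, -0.1591], 'wrist_torque': [-0.0101, -0.0371, -0.0529], 'gripper_width': 0.013, 'grasp_force': 58.7415} yaw_y 78.0 tilt [-0.0009  0.0004]
scene 34 s [0.0235 0.0299 0.0373] t [-0.0055  0.0173  0.0226] z [0.0994 0.123 ]Traceback (most recent call last):
  File "look.py", line 6, in <module>
    m=win(redmask(q),260,120,350,230); P=cloud(q,m)
                                         ~~~~~^^^^^
  File "h.py", line 19, in cloud
    p=cv2.undistortPoints(np.c_[u,v].astype(float).reshape(-1,1,2),f['K'],f['D']).reshape(-1,2)
      ~~~~~~~~~~~~~~~~~~~^^^^^^^^^^^^^^^^^^^^^^^^^^^^^^^^^^^^^^^^^^^^^^^^^^^^^^^^
cv2.error: OpenCV(4.12.0) /io/opencv/modules/calib3d/src/undistort.dispatch.cpp:347: error: (-215:Assertion failed) CV_IS_MAT(_src) && CV_IS_MAT(_dst) && (_src->rows == 1 || _src->cols == 1) && (_dst->rows == 1 || _dst->cols == 1) && _src->cols + _src->rows - 1 == _dst->rows + _dst->cols - 1 && (CV_MAT_TYPE(_src->type) == CV_32FC2 || CV_MAT_TYPE(_src->type) == CV_64FC2) && (CV_MAT_TYPE(_dst->type) == CV_32FC2 || CV_MAT_TYPE(_dst->type) == CV_64FC2) in function 'cvUndistortPointsInternal'
```

View pics/l1.png

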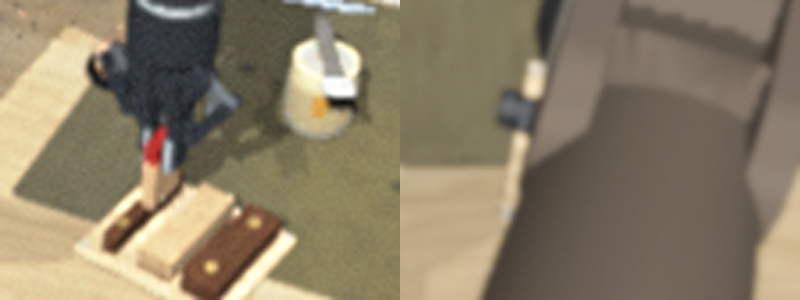

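```bash
cat > prof.py <<'E'
from jig import *
f=grab('scene'); s=np.arange(-.04,.0705,.0005)
def im(P): 
    q=proj(f,P.reshape(-1,3)).reshape(*P.shape[:2],2).astype(np.float32); return cv2.remap(f['image'],q[...,0],q[...,1],cv2.INTER_LINEAR)
def plane(s,t,z): # broadcast
    S,T,Z=np.broadcast_arrays(s,t,z); return np.dstack([C[0]+S*ex[0]+T*ey[0],C[1]+S*ex[1]+T*ey[1],Z])
def edges(p,th):
    p=cv2.GaussianBlur(p.astype(np.float32).mean((0)),(0,0),2); g=np.gradient(p,axis=0); a=np.abs(g).sum(1)
    return [(float(np.round(s[i]*1e3,1)),g[i].round(1).tolist()) for i in range(1,len(a)-1) if a[i]>th and a[i]>=a[i-1] and a[i]>a[i+1]]
zz=r.observe()['eef_pos'][2]
A=im(plane(s[None],.02,(zz+np.arange(-.028,.000,.0005))[::-1,None]))
print('spacer end',edges(A,6))
B=im(plane(s[None],np.arange(.022,.048,.0005)[:,None],.032)); print('top z32',edges(B,6))
E_=im(plane(s[None],.053,np.arange(.01,.03,.0005)[:,None])); print('block end face',edges(E_,6))
D=im(plane(s[None],.055,np.arange(.01,.03,.0005)[:,None])); print('stop end face',edges(D,6))
E
python3 prof.py
```

```text
spacer end [(-38.0, [3.700000047683716, 3.700000047683716, 3.700000047683716]), (2.0, [-5.300000190734863, -5.300000190734863, -5.300000190734863]), (21.5, [5.099999904632568, 5.199999809265137, 5.199999809265137]), (38.5, [-4.5, -4.5, -4.5]), (40.5, [-4.400000095367432, -4.400000095367432, -4.400000095367432])]
top z32 [(-19.0, [6.199999809265137, 6.199999809265137, 6.199999809265137]), (28.0, [-13.600000381469727, -13.600000381469727, -13.600000381469727]), (38.0, [4.599999904632568, 4.599999904632568, 4.599999904632568]), (51.0, [8.5, 8.5, 8.5]), (60.5, [-8.5, -8.600000381469727, -8.600000381469727])]
block end face [(-30.0, [8.600000381469727, 8.600000381469727, 8.600000381469727]), (-22.5, [-2.799999952316284, -2.799999952316284, -2.799999952316284]), (16.5, [3.0999999046325684, 3.0999999046325684, 3.0999999046325684]), (33.0, [-7.5, -7.5, -7.5]), (52.0, [9.0, 9.0, 9.0])]
stop end face [(-31.5, [8.399999618530273, 8.399999618530273, 8.399999618530273]), (-23.5, [-2.799999952316284, -2.799999952316284, -2.799999952316284]), (15.5, [2.9000000953674316, 2.9000000953674316, 2.9000000953674316]), (32.0, [-7.0, -7.0, -7.0]), (50.5, [8.300000190734863, 8.300000190734863, 8.300000190734863])]
```

```bash
python3 st.py; python3 -m handwheel '[0,-0.0035,0.01,0,0,0,0,0,0,0,0,0,0,0,0,0,0,0,0,0,0]'; python3 st.py; python3 prof.py | head -2; python3 st.py
```

```text
{'time_s': 6.95, 'joints': [-0.2845, 0.2368, -0.2266, 1.105, 0.0, -0.0744], 'eef_pos': [0.5423, -0.1586, 0.0859], 'contact_force': [0.5254, 0.6458, -0.1843], 'wrist_torque': [-0.0435, -0.0171, 0.0194], 'gripper_width': 0.0136, 'grasp_force': 58.7415} yaw_y 77.96 tilt [ 0.0023 -0.0006]
time_s: 7.25
eef_pos: [0.5409, -0.1609, 0.0783]
ee_rot: [-0.331, -3.124, -0.0]
contact_force: [-0.7, 0.1, -0.7]
gripper_width: 0.0132
grasp_force: 58.7
{'time_s': 7.25, 'joints': [-0.2892, 0.2416, -0.2377, 1.0916, 0.0001, -0.0782], 'eef_pos': [0.5409, -0.1609, 0.0783], 'contact_force': [-0.6695, 0.0554, -0.7421], 'wrist_torque': [0.0423, 0.0301, 0.0188], 'gripper_width': 0.0132, 'grasp_force': 58.7413} yaw_y 77.91 tilt [-0.0001  0.0001]
spacer end [(-37.0, [4.300000190734863, 4.300000190734863, 4.300000190734863]), (3.5, [-2.799999952316284, -2.799999952316284, -2.799999952316284]), (7.5, [-2.4000000953674316, -2.4000000953674316, -2.4000000953674316]), (11.5, [-2.4000000953674316, -2.4000000953674316, -2.4000000953674316]), (20.5, [5.0, 5.0, 5.0]), (44.5, [-4.0, -4.0, -4.0])]
top z32 [(-26.5, [2.9000000953674316, 2.9000000953674316, 2.9000000953674316]), (-18.5, [6.199999809265137, 6.199999809265137, 6.199999809265137]), (16.0, [2.5999999046325684, 2.5999999046325684, 2.5]), (27.5, [-12.600000381469727, -12.600000381469727, -12.600000381469727]), (38.0, [4.400000095367432, 4.400000095367432, 4.400000095367432]), (51.0, [8.699999809265137, 8.699999809265137, 8.699999809265137]), (60.5, [-8.899999618530273, -8.899999618530273, -8.899999618530273])]
{'time_s': 7.3, 'joints': [-0.2891, 0.2416, -0.2376, 1.0916, 0.0, -0.0782], 'eef_pos': [0.5409, -0.1609, 0.0784], 'contact_force': [0.7243, -0.458, 0.6614], 'wrist_torque': [-0.0718, -0.0094, 0.0565], 'gripper_width': 0.0132, 'grasp_force': 58.741} yaw_y 77.92 tilt [0. 0.]
```

```bash
python3 -m handwheel '[0,0,0.006,0,0,0,0,0,0,0.006,0,0,0,0,0,0,0.004,0,0,0,0,0,0,0.004,0,0,0,0,0,0,0,0,0,0,0]'; python3 st.py; python3 look.py l2.png 2>/dev/null; python3 prof.py|tail -3
```

```text
time_s: 7.8
eef_pos: [0.5407, -0.1607, 0.0658]
ee_rot: [-0.33, -3.123, -0.0]
contact_force: [0.0, 1.0, -0.8]
gripper_width: 0.0129
grasp_force: 58.7
{'time_s': 7.8, 'joints': [-0.2889, 0.2491, -0.2568, 1.0657, -0.0, -0.0782], 'eef_pos': [0.5407, -0.1607, 0.0658], 'contact_force': [0.0039, 1.0311, -0.8194], 'wrist_torque': [0.0456, -0.0102, 0.0002], 'gripper_width': 0.0129, 'grasp_force': 58.7412} yaw_y 77.93 tilt [-0.0008  0.0002]
scene 35 s [0.0193 0.0278 0.0342] t [-0.006   0.0177  0.0233] z [0.082  0.0996]
top z32 [(-27.5, [2.700000047683716, 2.700000047683716, 2.700000047683716]), (-19.0, [6.400000095367432, 6.400000095367432, 6.400000095367432]), (17.0, [2.200000047683716, 2.200000047683716, 2.200000047683716]), (27.5, [-11.800000190734863, -11.800000190734863, -11.800000190734863]), (38.0, [4.400000095367432, 4.400000095367432, 4.400000095367432]), (51.0, [8.800000190734863, 8.800000190734863, 8.800000190734863]), (60.5, [-8.899999618530273, -8.899999618530273, -8.899999618530273])]
block end face [(-30.0, [8.699999809265137, 8.699999809265137, 8.699999809265137]), (-23.0, [-2.9000000953674316, -2.9000000953674316, -2.9000000953674316]), (17.0, [3.200000047683716, 3.200000047683716, 3.200000047683716]), (34.0, [-7.0, -7.0, -7.0]), (52.0, [8.600000381469727, 8.600000381469727, 8.600000381469727])]
stop end face [(-31.0, [8.5, 8.5, 8.5]), (-23.5, [-2.799999952316284, -2.799999952316284, -2.799999952316284]), (15.5, [3.0, 3.0, 3.0]), (33.0, [-6.699999809265137, -6.699999809265137, -6.800000190734863]), (50.5, [7.800000190734863, 7.800000190734863, 7.900000095367432])]
```

View pics/l2.png

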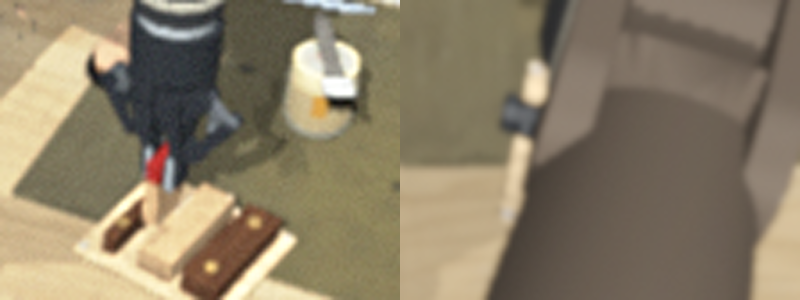

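The spacer sits between the cork block and the thin stop (crop ≈(150,210)), entering the wide gap with no contact force. I'll keep lowering.

```bash
python3 -m handwheel '[0,0.0007,0.006,0,0,0,0,0,0,0.006,0,0,0,0,0,0,0.006,0,0,0,0,0,0,0,0,0,0,0]'; python3 -m handwheel '[0,0,0.006,0,0,0,0,0,0,0.005,0,0,0,0,0,0,0,0,0,0,0]';python3 st.py
```

```text
time_s: 8.35
eef_pos: [0.5406, -0.1603, 0.0547]
ee_rot: [-0.33, -3.123, -0.0]
contact_force: [-0.2, 0.8, -0.4]
gripper_width: 0.0133
grasp_force: 58.7
time_s: 8.65
eef_pos: [0.5407, -0.1603, 0.0483]
ee_rot: [-0.33, -3.123, -0.0]
contact_force: [-0.7, -0.8, -1.7]
gripper_width: 0.0128
grasp_force: 58.7
{'time_s': 8.65, 'joints': [-0.2882, 0.2603, -0.2826, 1.0287, -0.0, -0.0775], 'eef_pos': [0.5407, -0.1603, 0.0483], 'contact_force': [-0.7383, -0.767, -1.6993], 'wrist_torque': [0.0082, -0.0348, -0.0675], 'gripper_width': 0.0128, 'grasp_force': 58.7412} yaw_y 77.93 tilt [-0.0008  0.0002]
```

```bash
python3 -m handwheel '[0,0,0.002,0,0,0,0,0,0,0,0,0,0,0]'; python3 -m handwheel '[0,0,0.0017,0,0,0,0,0,0,0,0,0,0,0]'; python3 st.py
```

```text
time_s: 8.85
eef_pos: [0.541, -0.1604, 0.0476]
ee_rot: [-0.33, -3.124, 0.0]
contact_force: [-0.3, -0.3, -1.5]
gripper_width: 0.0134
grasp_force: 58.7
time_s: 9.05
eef_pos: [0.5411, -0.1604, 0.0466]
ee_rot: [0.33, 3.124, 0.0]
contact_force: [0.4, -0.6, -0.7]
gripper_width: 0.0135
grasp_force: 58.7
{'time_s': 9.05, 'joints': [-0.2882, 0.2614, -0.2851, 1.0242, 0.0, -0.0775], 'eef_pos': [0.5411, -0.1604, 0.0466], 'contact_force': [0.4035, -0.6065, -0.6595], 'wrist_torque': [0.0308, -0.031, -0.0435], 'gripper_width': 0.0135, 'grasp_force': 58.7408} yaw_y 77.93 tilt [0. 0.]
```

```bash
python3 -m handwheel '[0,0,0.0017,0,0,0,0,0,0,0,0,0,0,0]'; python3 -m handwheel '[0,-0.003,0,0,0,0,0,0,-0.003,0,0,0,0,0,0,-0.003,0,0,0,0,0,0,-0.003,0,0,0,0,0,0,0,0,0,0,0,0]'; python3 st.py
```

```text
time_s: 9.25
eef_pos: [0.5412, -0.1605, 0.0458]
ee_rot: [0.33, 3.124, -0.0]
contact_force: [-0.1, -0.4, 0.2]
gripper_width: 0.0131
grasp_force: 59.1
time_s: 9.75
eef_pos: [0.5397, -0.1677, 0.0459]
ee_rot: [0.331, 3.124, -0.0]
contact_force: [-0.4, 0.8, 2.6]
gripper_width: 0.0129
grasp_force: 59.1
{'time_s': 9.75, 'joints': [-0.3013, 0.2631, -0.2848, 1.0225, 0.0, -0.0904], 'eef_pos': [0.5397, -0.1677, 0.0459], 'contact_force': [-0.3977, 0.7742, 2.5519], 'wrist_torque': [0.2274, -0.0305, 0.0637], 'gripper_width': 0.0129, 'grasp_force': 59.1492} yaw_y 77.92 tilt [ 0.0004 -0.0001]
```

```bash
python3 -m handwheel '[0,-0.0025,-0.0008,0,0,0,0,0,-0.0025,0,0,0,0,0,0,-0.0017,0,0,0,0,0,0,0,0,0,0,0,0]'; python3 st.py;  python3 -m handwheel '[0,-0.0017,0,0,0,0,0,0,0,0,0,0,0,0,0,0,0,0,0,0,0]'; python3 look.py l3.png 2>/dev/null; python3 prof.py|tail -3
```

```text
time_s: 10.15
eef_pos: [0.5384, -0.1716, 0.0459]
ee_rot: [-0.331, -3.124, 0.0]
contact_force: [-0.3, 0.6, -0.4]
gripper_width: 0.0136
grasp_force: 58.8
{'time_s': 10.15, 'joints': [-0.3083, 0.2637, -0.2838, 1.0237, -0.0004, -0.0973], 'eef_pos': [0.5384, -0.1716, 0.0459], 'contact_force': [-0.348, 0.6321, -0.4075], 'wrist_torque': [0.0074, 0.0184, 0.0185], 'gripper_width': 0.0136, 'grasp_force': 58.7594} yaw_y 77.91 tilt [-0.0006 -0.0002]
time_s: 10.45
eef_pos: [0.5384, -0.1725, 0.0461]
ee_rot: [-0.331, -3.124, 0.0]
contact_force: [0.1, -0.4, -0.7]
gripper_width: 0.0131
grasp_force: 58.8
scene 33 s [0.0072 0.0153 0.0228] t [-0.0089  0.0148  0.0223] z [0.0614 0.0798]
top z32 [(-28.5, [8.699999809265137, 8.699999809265137, 8.699999809265137]), (10.0, [2.0, 2.0, 2.0]), (27.5, [-12.399999618530273, -12.399999618530273, -12.399999618530273]), (38.5, [4.599999904632568, 4.599999904632568, 4.599999904632568]), (50.5, [8.300000190734863, 8.300000190734863, 8.300000190734863]), (60.5, [-9.100000381469727, -9.100000381469727, -9.100000381469727])]
block end face [(-27.0, [6.0, 6.0, 6.0]), (6.0, [3.0, 3.0, 3.0]), (33.5, [-7.300000190734863, -7.300000190734863, -7.300000190734863]), (51.5, [9.199999809265137, 9.199999809265137, 9.199999809265137])]
stop end face [(-28.5, [5.400000095367432, 5.400000095367432, 5.400000095367432]), (5.0, [3.0, 3.0, 3.0]), (33.0, [-7.099999904632568, -7.099999904632568, -7.099999904632568]), (50.5, [8.5, 8.5, 8.5])]
```

View pics/l3.png

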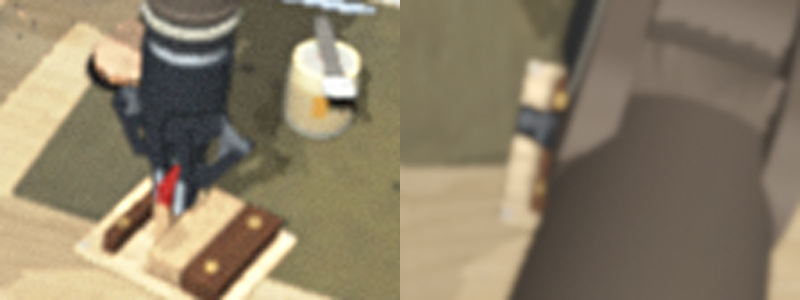

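The cork block is almost against the thick stop (crop ≈(190,250)). I'll push on in small steps until force builds.

```bash
for i in 1; do python3 -m handwheel '[0,-0.0017,0,0,0,0,0,0,0,0,0,0,0,0]'; python3 -m handwheel '[0,-0.0012,0,0,0,0,0,0,0,0,0,0,0,0]'; done; python3 st.py
```

```text
time_s: 10.8
eef_pos: [0.5383, -0.1734, 0.0461]
ee_rot: [0.33, 3.124, 0.0]
contact_force: [-0.9, 0.1, -0.6]
gripper_width: 0.0133
grasp_force: 58.8
time_s: 11.0
eef_pos: [0.5381, -0.1738, 0.0462]
ee_rot: [-0.33, -3.124, -0.001]
contact_force: [1.7, 2.0, 0.1]
gripper_width: 0.0133
grasp_force: 58.9
{'time_s': 11.0, 'joints': [-0.3128, 0.264, -0.2829, 1.0241, 0.0006, -0.1023], 'eef_pos': [0.5381, -0.1738, 0.0462], 'contact_force': [1.6946, 1.9853, 0.0569], 'wrist_torque': [0.3794, -0.0325, 0.0089], 'gripper_width': 0.0133, 'grasp_force': 58.8766} yaw_y 77.94 tilt [0.0001 0.0006]
```

```bash
python3 -m handwheel '[0,-0.0012,0,0,0,0,0,0,0,0,0,0,0,0]'; python3 -m handwheel '[0,-0.0012,0,0,0,0,0,0,0,0,0,0,0,0,0,0,0,0,0,0,0]';  python3 st.py
```

```text
time_s: 11.2
eef_pos: [0.5381, -0.1739, 0.0462]
ee_rot: [0.329, 3.124, 0.003]
contact_force: [0.4, 4.0, 0.7]
gripper_width: 0.0127
grasp_force: 59.0
time_s: 11.5
eef_pos: [0.5381, -0.174, 0.0462]
ee_rot: [0.329, 3.124, 0.005]
contact_force: [0.8, 6.9, 0.7]
gripper_width: 0.0133
grasp_force: 59.1
{'time_s': 11.5, 'joints': [-0.3145, 0.2641, -0.2826, 1.0244, 0.0031, -0.1048], 'eef_pos': [0.5381, -0.174, 0.0462], 'contact_force': [0.7843, 6.8994, 0.6863], 'wrist_torque': [1.6355, -0.1644, 0.0818], 'gripper_width': 0.0133, 'grasp_force': 59.0965} yaw_y 77.98 tilt [0.0007 0.0031]
```

```bash
python3 -m handwheel '[0,-0.001,0,0,0,0,0,0,0,0,0,0,0,0,0,0,0,0,0,0,0,0,0,0,0,0,0,0]';  python3 st.py; python3 - <<'E'
from jig import *
f=grab('scene','s9.png'); x,y,w,h=270,165,84,63
a=cv2.resize(f['image'][y:y+h,x:x+w],(760,570),interpolation=cv2.INTER_CUBIC); cv2.imwrite('pics/l4.png',a)
P=cloud(f,np.ones(f['depth'].shape,bool)); o=P[:,:2]-C; S,T=o@ex,o@ey
for nm,a,b in(('thick',-.058,-.034),('block',-.022,.002)):
    for t0,t1 in((-.045,-.015),(-.015,.015),(.015,.045)):
        k=(S>a)&(S<b)&(T>t0)&(T<t1)&(P[:,2]<.045)&(P[:,2]>.02); print(nm,t0,k.sum(),np.median(P[k,2]).round(4) if k.any() else '')
E
```

```text
time_s: 11.9
eef_pos: [0.5381, -0.1741, 0.0462]
ee_rot: [0.328, 3.124, 0.007]
contact_force: [1.4, 8.8, 1.2]
gripper_width: 0.0134
grasp_force: 59.1
{'time_s': 11.9, 'joints': [-0.3152, 0.2642, -0.2825, 1.0246, 0.0043, -0.1058], 'eef_pos': [0.5381, -0.1741, 0.0462], 'contact_force': [1.4031, 8.8101, 1.2011], 'wrist_torque': [2.0019, -0.2701, 0.0078], 'gripper_width': 0.0134, 'grasp_force': 59.0989} yaw_y 78.0 tilt [0.001  0.0042]
thick -0.045 47 0.0309
thick -0.015 55 0.0308
thick 0.015 54 0.0312
block -0.045 44 0.0313
block -0.015 55 0.0309
block 0.015 49 0.0307
```

View pics/l4.png

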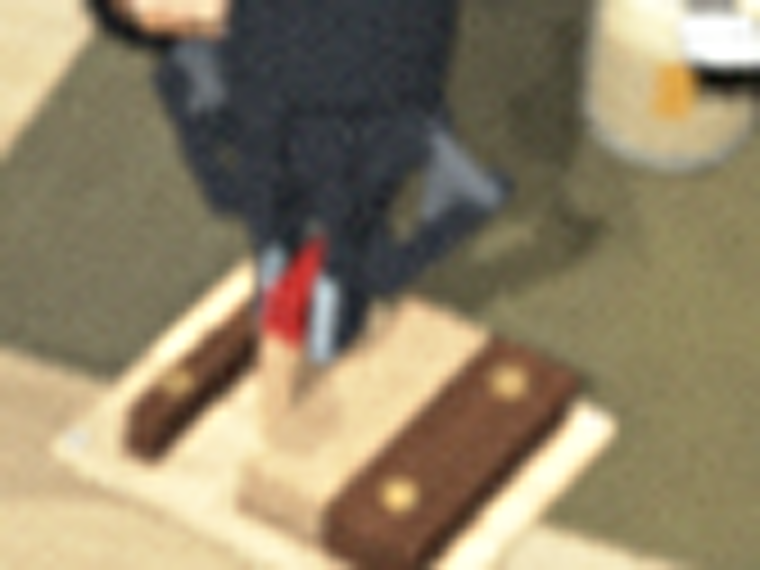

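The cork block lies flush along the whole thick stop, from crop (330,510) to (490,335). It is flat, with equal heights, and the upright spacer presses it at about 9 N.

```bash
python3 -c "
from plant import r
print(r.finish_job())"; python3 st.py
```

```text
the job is handed in; nothing more can be done
None
the job is handed in; nothing more can be done
```

I handed the job in at about 12 s: the spacer is upright in the wide gap and within about 1 mm of the base, still gripped at about 59 N and pressing the cork block flat and flush against the thick stop with about 9 N; the judge's verdict was not shown.

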